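Put the tea light away in the push-latch drawer

ROBOT

A 6-joint arm with a two-finger parallel gripper is mounted at the origin on a cart in front of the work surface, level with it; the furniture and walls round the work are solid. World frame = base frame: x ahead of the robot, y to its left, z up, the work surface at z = 0. Lengths are in mm, angles in degrees, forces in N, time in s.
With the tool pointing down it reaches from about 350 to 850 mm from the base axis. Payload 8.1 kg.
Tool frame: the origin (TCP) lies midway between the tips of the shut fingers; the grasp point (between the pads) lies 19 mm behind it; x points along the fingers, y is the direction in which the jaws open and shut, and the axes are right-handed (so a half turn about x gives the same grasp; the last joint's range is limited). The gripper opens to 85 mm and grips with 20 to 120 N. Pads are 22 mm wide; open, the fingers measure 114 mm over their backs; the gripper's body (76 mm by 85 mm) begins 54 mm behind the grasp point. The pads swing forward as they close: fully open they stand 13 mm farther back than shut.
Start: joints at [-68.778, 7.471, 85.268, -0, 87.261, -4.893], TCP at [264.128, -538.741, 231.292] pointing down, gripper open.
Joint ranges: [-169.43, 169.43], [-51.17, 129.36], [1.28, 143.12], [-76.62, 256.62], [0, 156.53], [-152.29, 152.29]. Speed limits (degrees/s): [136.94, 136.94, 159.86, 180, 180, 180].

INTERFACE

Orientations are given as [roll, pitch, yaw] about the fixed x, y, z axes, in that order (R = Rz(yaw) Ry(pitch) Rx(roll)).
In Python, from bench import r, snapshot, workorder gives the robot as it stands.
- The arm moves only by the tool send_rows, never from a script. Its arguments are lists of equal length, an entry for each row: "offset": the shift along the tool's x, y, z in cm, a list of three; "dr": the turn, a rotation vector about the tool's x, y, z in degrees, a list of three; "grip": the opening in per cent of the stroke, from 0 (shut) to 100 (fully open). In form: {"offset": [[dx, dy, dz], ...], "dr": [[rx, ry, rz], ...], "grip": [grip, ...]}. A call has 1 to 5 rows; each row shifts and turns the commanded pose from where the row before left it, along the tool's axes as they then stand; what a row does not reach is not made up. A row lasts 1/8 s, in which the tool goes at most 62.5 mm and 10.7 degrees, less where a joint would pass 70% of its speed; a pose out of reach is approached as far as the arm can. A call with a gripper value outside its range is refused whole. The fingers move at their own pace and stop on an object; "force" is the grip in N (left out, the last holds). Time passes only in rows, so rows that do not move let the fingers close. It gives the time, the measured TCP pose, the force and the opening at its end, in the units of the state.
- r.sense(): the state, without advancing time (a new reading comes with each control period).
- snapshot(name): name is "scene" or "top"; returns a dict with "pixels" (420x560x3 uint8, red, green, blue), "fx", "fy", "cx", "cy" (pixels), "world_to_cam" (4x4, takes a point from world to camera coordinates). Camera axes: x right, y up, looking along -z (the intrinsics and any distortion apply to the point x, -y, -z); pixel columns grow to the right and rows downward; lengths in mm; the calibration is good to about 2 mm. A picture is of the moment at which its call begins. There is no depth.
- workorder.hand_in(): hands the job in, once; it reports no verdict.
The state is a dict: "time": time; "joint_pos": joint angles; "qd": joint speeds; "joint_efforts": joint torques, N m; "tool_pos": TCP position; "tcp_rot": TCP orientation; "ft_force": force on the tool from outside, world axes, zero at the start; "wrist_torque": the same for the moment, N m; "finger_gap": finger opening in mm.
Only numpy, scipy, OpenCV 4.12 (cv2) and the standard library are available. Lean on these libraries where they do the work, as an engineer would, in place of code of your own. Each camera call takes 0.05 s, during which the arm holds its last target.

TASK

Put the loose tea light away in the little wooden drawer box: press the drawer's knob in once so that its push-push catch lets it spring out, set the tea light flat in the drawer without dropping it, then push the drawer back in until the catch locks it shut again. Press by feel and gently - never harder than 25 N on the box - because how far in the catch sits cannot be seen. Leave the other small things where they stand.

Things in the scene. Friction and masses are not known exactly. Their poses are not given: they have to be found in the camera images.
- case: Wooden drawer box, fixed. Origin: on the worktop under the middle of the locked drawer's front face; x points inward (the way the drawer is pushed shut), z up. The case begins 22 mm behind: 180 deep, 150 wide, 70 high. Push-push catch: pressing the drawer in to its firm stop and letting go turns locked to released or back; a shorter press changes nothing. Let a released drawer come fully out.
- drawer (a joint): Drawer slide, m, growing outward (the case's -x). 0 = locked (so is any untouched rest within 3 mm of 0); 0.056 = fully out. A spring pushes it out: 4 N shut, 2.5 N out. Firm stop of the catch: 11 to 33 mm past 0 (below 0), hidden, new each time, and one depth for releasing, another for locking. Till there 4 to 6 N, then rising steeply; trips in the last 1 mm: press slowly to 10-15 N.
- knob_face (a point): Centre of the flat end face of the drawer's steel knob (disc 30 mm across, 12 thick, on a 14 mm stem); moves with the drawer. It is 26 mm in front of the drawer's front panel, 35 mm above the worktop, and looks along the case's -x. Pressing it along the case's +x pushes the drawer in. Once released, the drawer follows the withdrawn finger out in about 1 s.
- load_spot (a point): Point on the drawer floor's upper side, on its middle line, 44 mm behind the front panel's outer face, 18 mm above the worktop; moves with the drawer, axes as the case. Fully out it lies 34 mm in front of the case; the opening there is 68 mm along x by 120 mm along y. Drawer inside 126 x 120 mm; side walls rise 30 mm, front panel 43 mm above the floor.
- tea_light: The tea light to put away: flat round candle in a thin metal cup, 38 mm diameter, 15 mm high, 15 to 35 g, standing on the worktop. Origin: centre of its underside; z up.
- candle_cup: Bystander: round open candle cup with a pinkish mottled side, 52 mm diameter, 52 mm high. Origin: centre of its underside.
- spice_jar: Bystander: round spice jar with a dark cap, 41 mm diameter, 105 mm high. Origin: centre of its underside.
- salt_bowl: Bystander: small dark bowl, 53 mm diameter, 26 mm high. Origin: centre of its underside.
Not all that is in view belongs to the job. Leave any blue or red look-alike of the tea_light alone.

How it is judged (in metres and radians):
On the way, in this order (a step that is already met when the one before it is completed fails the run):
1. the catch is released and the drawer has sprung out at least 50 mm (value of joint drawer above 0.05 m), for 0.2 s.
2. the tea light lies flat in the open drawer, let go (x of tea_light in the frame of load_spot between -0.021 and 0.079 m and y of tea_light in the frame of load_spot between -0.05 and 0.05 m and z of tea_light in the frame of load_spot between -0.004 and 0.006 m and angle between tea_light's own z axis and vertical below 0.2 rad and value of joint drawer above 0.04 m and contact force between tea_light and the fingers below 0.05 N), for 0.3 s.
At the end, for the whole second after the job is handed in: The drawer is locked shut by its catch (within 4 mm of joint value 0, at rest with nothing pushing it) and the tea light lies flat and still on the drawer's floor, within its walls (x of tea_light in the frame of load_spot between -0.021 and 0.079 m and y of tea_light in the frame of load_spot between -0.05 and 0.05 m and z of tea_light in the frame of load_spot between -0.004 and 0.006 m and angle between tea_light's own z axis and vertical below 0.2 rad and value of joint drawer between -0.004 and 0.004 m and velocity of joint drawer between -0.005 and 0.005 m/s and linear speed of tea_light below 0.02 m/s); the robot touches nothing.
It fails at once if the drawer box or its drawer is pressed with more than 25 N (contact force between case and the fingers above 25 N or contact force between case and the arm above 25 N).
It fails at once if the tea light is dropped from more than about 25 mm (contact force between tea_light and the fingers below 0.01 N and linear speed of tea_light above 0.7 m/s).
It fails at once if the candle cup is moved more than 20 mm or tipped over (distance of candle_cup from where it was at the start of the episode above 0.02 m or angle between candle_cup's own z axis and vertical above 0.4 rad).
It fails at once if the spice jar is moved more than 20 mm or tipped over (distance of spice_jar from where it was at the start of the episode above 0.02 m or angle between spice_jar's own z axis and vertical above 0.4 rad).
It fails at once if the small bowl is moved more than 20 mm or tipped over (distance of salt_bowl from where it was at the start of the episode above 0.02 m or angle between salt_bowl's own z axis and vertical above 0.4 rad).
It also fails if it takes over 72 s, if anything falls off the work surface, if the arm or the gripper's body presses on something with over 40 N, if the wrist force passes 120 N, or if a joint passes its speed limit or range.

## Working session

There is one attempt and no reset: what is moved stays moved. The work goes in short steps, Python scripts to look and compute and a tool call to move; the robot and the scene stay as the last step left them, time stands still between calls to the robot, and variables do not carry over. Pictures are saved under pics/ and viewed, and the job is handed in when it is done.

Besides the shell and the picture viewer there is one more tool, called after "Request:" as name(argument=value, ...) on one line, values as JSON. send_rows: Moves the arm, as the interface text tells. Its arguments: {"type":"object","properties":{"offset":{"type":"array","items":{"type":"array","items":{"type":"number"}}},"dr":{"type":"array","items":{"type":"array","items":{"type":"number"}}},"grip":{"type":"array","items":{"type":"number"}},"force":{"type":"number"}},"required":["offset","dr","grip"]}

```bash
mkdir -p pics; ls; python3 - <<'E'
from bench import r, snapshot, workorder
import cv2, numpy as np, pickle
for n in("scene","top"):
    s=snapshot(n); pickle.dump(s,open(f"{n}0.pkl","wb"))
    cv2.imwrite(f"pics/{n}0.png",cv2.resize(s["pixels"][:,:,::-1],(800,600),interpolation=cv2.INTER_CUBIC))
    print(n,[s[k] for k in("fx","fy","cx","cy")],np.round(s["world_to_cam"],3).tolist(),s.keys())
print(r.sense())
E
```

```text
pics
scene [520.7693682651562, 520.7693682651562, 289.3156618413918, 214.05686544823834] [[0.479, -0.878, -0.002, -200.697], [0.499, 0.271, 0.823, -254.829], [-0.722, -0.395, 0.568, -938.893], [0.0, 0.0, 0.0, 1.0]] dict_keys(['pixels', 'fx', 'fy', 'cx', 'cy', 'world_to_cam'])
top [441.3711684920389, 441.3711684920389, 279.9011572372552, 209.2965696968335] [[0.018, -1.0, 0.01, -17.678], [0.987, 0.019, 0.16, -457.838], [-0.161, 0.007, 0.987, -1274.317], [0.0, 0.0, 0.0, 1.0]] dict_keys(['pixels', 'fx', 'fy', 'cx', 'cy', 'world_to_cam'])
{'time': 0.1, 'joint_pos': array([-6.87772733e+01,  7.51213225e+00,  8.53240262e+01, -6.25171405e-04,
        8.72628258e+01, -4.89319905e+00]), 'qd': array([-0.03333395, -0.04288553, -0.06928517, -0.00997282,  0.02210404,
        0.02114029]), 'joint_efforts': array([ 7.41863983e-05, -5.70949030e+01, -5.01941943e+01, -3.74048705e-04,
        8.16924556e-03, -3.48953165e-05]), 'tool_pos': array([ 263.94266166, -538.25735315,  230.3258038 ]), 'tcp_rot': array([-94.53177461,  89.90101372, 111.58418151]), 'ft_force': array([-0.41506818, -0.87822508, -0.10025528]), 'wrist_torque': array([-0.02790166, -0.02590253, -0.03595142]), 'finger_gap': 85.58397663306779}
```

View pics/scene0.png

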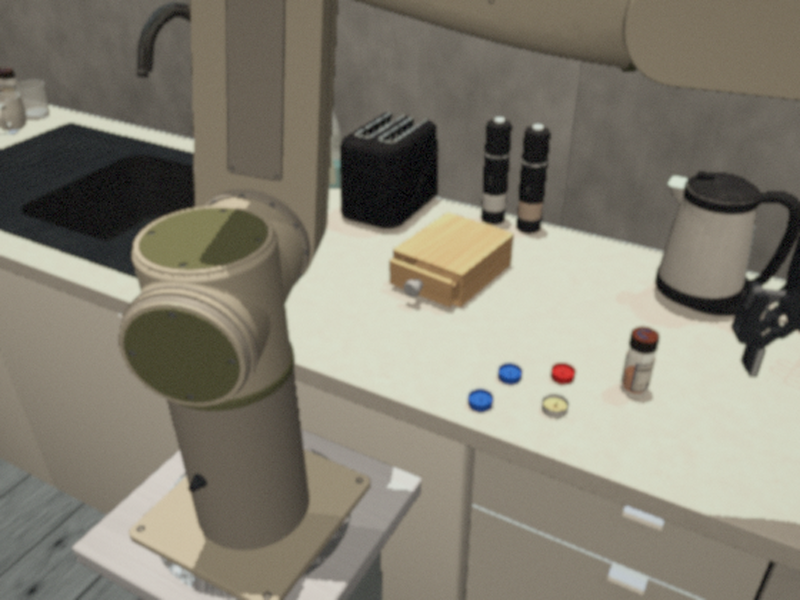

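View pics/top0.png

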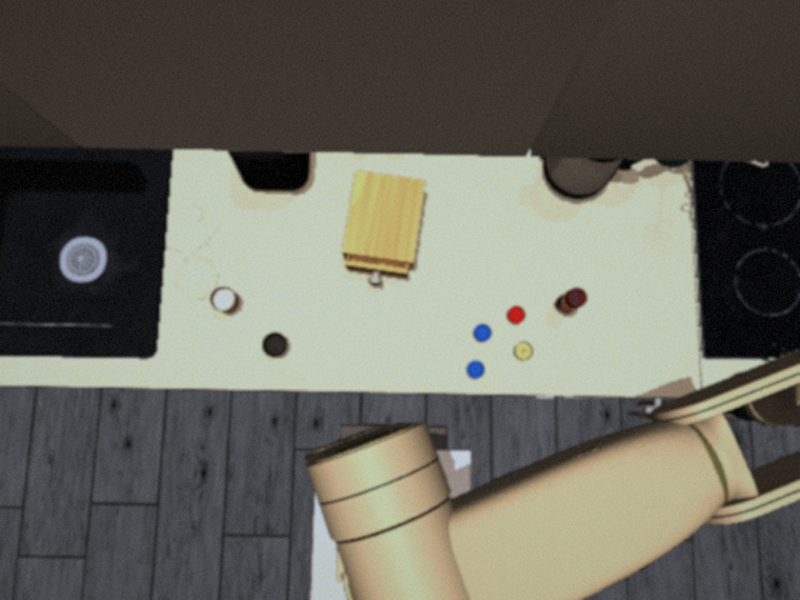

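The top view shows the box at about (385,220), its knob at (375,278), the tea light at (523,351), blue decoys at (475,369) and (482,332), a red one at (515,315), the jar at (573,300), the bowl at (275,345) and the cup at (224,300). Next I'll measure these.

```bash
cat > h.py <<'E'
import numpy as np, cv2, pickle
def ray(s,u,v):
    W=np.array(s["world_to_cam"]);R=W[:3,:3];t=W[:3,3]
    d=np.array([(u-s["cx"])/s["fx"],-(v-s["cy"])/s["fy"],-1.])
    return -R.T@t, R.T@d
def onz(s,u,v,z):
    c,d=ray(s,u,v); return c+d*(z-c[2])/d[2]
def proj(s,p):
    W=np.array(s["world_to_cam"]);q=W[:3,:3]@np.array(p,float)+W[:3,3]
    return s["cx"]+s["fx"]*q[0]/-q[2], s["cy"]-s["fy"]*q[1]/-q[2]
def blobs(s,lo,hi,amin=30):
    hsv=cv2.cvtColor(s["pixels"],cv2.COLOR_RGB2HSV)
    m=cv2.inRange(hsv,np.array(lo),np.array(hi))
    n,l,st,c=cv2.connectedComponentsWithStats(m)
    return [(st[i].tolist(),np.round(c[i],2).tolist(),l==i) for i in range(1,n) if st[i][4]>amin]
E
python3 - <<'E'
from h import *
T=pickle.load(open("top0.pkl","rb"));S=pickle.load(open("scene0.pkl","rb"))
for s,n,(u,v) in((T,"top",(523,351)),(S,"scene",(555,405)),(T,"box",(385,215)),(T,"counter",(450,215))):
    hsv=cv2.cvtColor(s["pixels"],cv2.COLOR_RGB2HSV);print(n,hsv[int(v*.7),int(u*.7)])
for n,lo,hi in(("blue",(100,150,80),(130,255,255)),("red",(0,180,90),(8,255,255)),("yel",(15,70,100),(35,255,255))):
  for nm,s in(("T",T),("S",S)):
    for st,c,_ in blobs(s,lo,hi,40):
        print(n,nm,st,c,np.round(onz(s,*c,15),1))
# box top
for st,c,m in blobs(T,(12,80,100),(30,255,255),1000):
    cnt=max(cv2.findContours(m.astype(np.uint8),0,2)[0],key=cv2.contourArea)
    print(st, cv2.approxPolyDP(cnt,5,True)[:,0].tolist())
for s,n,(x0,y0,x1,y1) in((T,"t",(230,105,320,215)),(S,"s",(260,140,370,225)),(T,"tl",(310,190,420,275))):
    c=s["pixels"][y0:y1,x0:x1,::-1];k=min(800//(x1-x0),600//(y1-y0))
    cv2.imwrite(f"pics/crop_{n}.png",cv2.resize(c,None,fx=k,fy=k,interpolation=cv2.INTER_CUBIC));print(n,k)
E
```

```text
top [ 26 107 176]
scene [ 24  87 184]
box [ 24 114 196]
counter [ 42  21 205]
blue T [332, 228, 11, 11, 91] [337.22, 232.64] [ 394.1 -182.4   15. ]
blue T [328, 253, 10, 11, 89] [332.47, 258.33] [ 317.2 -168.    15. ]
blue S [350, 256, 14, 12, 139] [356.42, 261.29] [ 381.4 -186.7   15. ]
blue S [329, 274, 15, 13, 163] [335.91, 279.97] [ 304.9 -172.6   15. ]
red T [356, 215, 10, 11, 86] [360.63, 219.92] [ 434.  -253.2   15. ]
red S [387, 256, 14, 12, 131] [393.6, 261.08] [ 420.6 -257.5   15. ]
yel T [240, 120, 58, 72, 3299] [268.37, 154.84] [631.   29.4  15. ]
yel T [360, 240, 12, 12, 108] [365.73, 245.28] [ 357.8 -267.6   15. ]
yel T [262, 282, 270, 138, 6277] [387.76, 343.3] [  76.  -327.6   15. ]
yel T [216, 314, 54, 106, 1910] [241.52, 371.08] [-7.4 91.7 15. ]
yel S [363, 142, 16, 12, 119] [370.45, 147.39] [898.4 -17.4  15. ]
yel S [98, 146, 67, 43, 1756] [128.4, 166.22] [462.7 544.7  15. ]
yel S [273, 151, 86, 64, 3687] [316.46, 181.26] [642.8  38.4  15. ]
yel S [381, 280, 15, 8, 95] [388.49, 283.47] [ 346.8 -272.2   15. ]
[240, 121, 57, 71, 3192] [[256, 121], [245, 142], [242, 185], [284, 191], [296, 127]]
[299, 285, 232, 135, 1899] [[530, 347], [509, 341], [495, 307], [501, 292], [487, 297], [478, 285], [465, 289], [478, 288], [470, 300], [407, 319], [317, 360], [312, 353], [299, 360], [307, 369], [303, 383], [310, 380], [316, 392], [309, 399], [319, 400], [315, 414], [325, 419], [312, 380], [317, 362], [449, 306], [449, 313], [464, 305], [476, 310], [481, 303], [493, 312], [506, 344], [491, 361], [495, 365], [510, 363], [497, 362], [510, 360], [504, 357], [513, 353], [505, 354], [508, 343], [509, 349]]
t 5
s 7
tl 7
```

```bash
python3 - <<'E'
from h import *
T=pickle.load(open("top0.pkl","rb"));S=pickle.load(open("scene0.pkl","rb"))
for s,c in((T,(365.73,245.28)),(S,(388.49,283.47)),(T,(337.22,232.64)),(S,(356.42,261.29)),(T,(332.47,258.33)),(S,(335.91,279.97)),(T,(360.63,219.92)),(S,(393.6,261.08))): print(np.round(onz(s,*c,7.5),1),np.round(onz(s,*c,15),1))
E
```

```text
[ 358.4 -269.1    7.5] [ 357.8 -267.6   15. ]
[ 355.1 -270.1    7.5] [ 346.8 -272.2   15. ]
[ 395.  -183.4    7.5] [ 394.1 -182.4   15. ]
[ 390.  -183.7    7.5] [ 381.4 -186.7   15. ]
[ 317.6 -169.     7.5] [ 317.2 -168.    15. ]
[ 312.8 -169.4    7.5] [ 304.9 -172.6   15. ]
[ 435.1 -254.6    7.5] [ 434.  -253.2   15. ]
[ 429.6 -255.2    7.5] [ 420.6 -257.5   15. ]
```

View pics/crop_t.png

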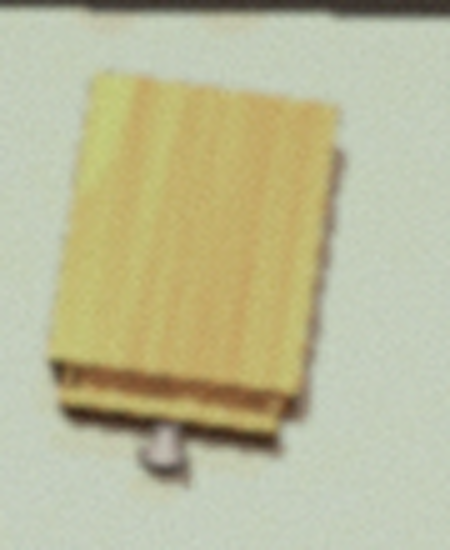

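View pics/crop_s.png

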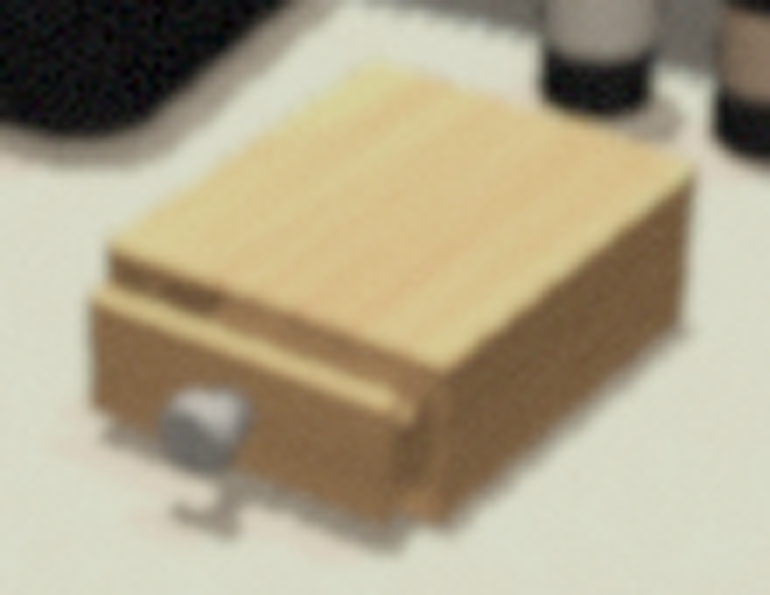

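View pics/crop_tl.png

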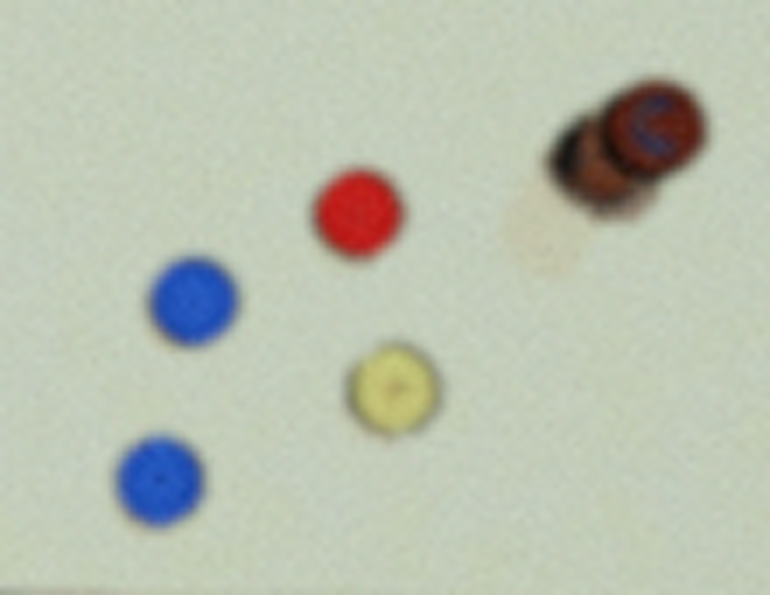

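```bash
python3 - <<'E'
from h import *
T=pickle.load(open("top0.pkl","rb"));S=pickle.load(open("scene0.pkl","rb"))
def cr(s,p,k,o,z): return onz(s,(p[0]+.5)/k-.5+o[0],(p[1]+.5)/k-.5+o[1],z)
for s,k,o,ps in((T,5,(230,105),[(50,362),(298,393),(340,105),(95,72)]),(S,7,(260,140),[(110,247),(438,372),(693,172),(368,62)])):
    P=np.array([cr(s,p,k,o,70) for p in ps]);print(P.round(1).tolist())
    fm=(P[0]+P[1])/2; ctr=P.mean(0)
    ax=(P[2]+P[3]-P[0]-P[1])[:2]; ay=(P[0]+P[3]-P[1]-P[2])[:2]
    print("len",np.linalg.norm(ax)/2,np.linalg.norm(ay)/2,"yaw",np.degrees(np.arctan2(ax[1],ax[0])),np.degrees(np.arctan2(-ay[0],ay[1])))
    yaw=np.arctan2(ax[1],ax[0]); u=np.array([np.cos(yaw),np.sin(yaw)])
    print("ctr",ctr,"origin",ctr[:2]-u*(90+22),"knobface",ctr[:2]-u*(90+22+26))
# knob triangulation
a=[((165)/5+230-.4,(460)/5+105-.4),]
print("knob top view z35..50",cr(T,(160,470),5,(230,105),50),"scene",cr(S,(190,437),7,(260,140),35))
# other objects (top crop full picture /0.7.. 800x600 coords)
for n,(u,v),z in(("jarcap",(576,297),105),("bowl",(275,344),26),("cup",(224,299),52)): print(n,onz(T,u*.7,v*.7,z).round())
E
```

```text
[[546.2, 110.9, 70.0], [530.6, -34.6, 70.0], [707.2, -57.1, 70.0], [724.6, 89.8, 70.0]]
len 178.85684621356674 147.13746999883517 yaw -7.0017226822031535 -6.4508949002709555
ctr [627.13311907  27.26748981  70.        ] origin [515.96836053  40.92019861] knobface [490.16225587  44.08957744]
[[538.2, 105.7, 70.0], [518.2, -36.4, 70.0], [691.4, -59.7, 70.0], [713.1, 88.0, 70.0]]
len 175.28266429835898 146.44614332531881 yaw -6.723240570943816 -8.18828964689697
ctr [615.23501842  24.39971926  70.        ] origin [504.00521516  37.51196043] knobface [478.18401084  40.55587356]
knob top view z35..50 [486.9003701  45.6613194  50.       ] scene [488.16609677  45.02360994  35.        ]
jarcap [ 458. -357.  105.]
bowl [360. 248.  26.]
cup [449. 352.  52.]
```

```bash
cat >> h.py <<'E'
from scipy.spatial.transform import Rotation as Ro
def Rt(rot): return Ro.from_euler("xyz",rot,degrees=True)
yaw=np.radians(-7.0)
CX=np.array([np.cos(yaw),np.sin(yaw),0]);CY=np.array([-np.sin(yaw),np.cos(yaw),0])
RG=Ro.from_matrix(np.column_stack([[0,0,-1],CY,CX]))
def need(st,target):
    R=Rt(st["tcp_rot"]); d=np.array(target)-st["tool_pos"]
    print("t",round(st["time"],2),"pos",st["tool_pos"].round(1),"F",st["ft_force"].round(2),"Fcx",round(float(st["ft_force"]@CX),2),"gap",round(st["finger_gap"],1))
    print("offset cm now-frame",(R.inv().apply(d)/10).round(2),"goal-frame",(RG.inv().apply(d)/10).round(2),"dr",np.degrees((R.inv()*RG).as_rotvec()).round(2))
E
python3 - <<'E'
from h import *
from bench import r
s=r.sense(); print(Rt(s["tcp_rot"]).as_matrix().round(3).tolist()); need(s,[426,51.3,231])
E
```

```text
[[-0.001, 0.44, -0.898], [0.002, -0.898, -0.44], [-1.0, -0.002, -0.0]]
t 0.1 pos [ 263.9 -538.3  230.3] F [-0.42 -0.88 -0.1 ] Fcx -0.3 gap 85.6
offset cm now-frame [ 2.00e-02 -4.58e+01 -4.05e+01] goal-frame [-0.07 60.49  8.9 ] dr [-1.4688e+02 -1.3000e-01  3.0000e-02]
```

```bash
sed -i 's/^RG=.*/RG=Ro.from_matrix(np.column_stack([[0,0,-1],-CY,-CX]))/' h.py; python3 - <<'E'
from h import *
from bench import r
s=r.sense(); need(s,[426,51.3,231])
E
```

```text
t 0.1 pos [ 263.9 -538.3  230.3] F [-0.42 -0.88 -0.1 ] Fcx -0.3 gap 85.6
offset cm now-frame [ 2.00e-02 -4.58e+01 -4.05e+01] goal-frame [ -0.07 -60.49  -8.9 ] dr [3.312e+01 2.000e-02 1.000e-01]
```

Request:
send_rows(offset=[[0, 0, 0], [0, 0, 0], [0, 0, 0], [0, 0, 0]], dr=[[8.3, 0, 0], [8.3, 0, 0], [8.3, 0, 0], [8.2, 0, 0]], grip=[0, 0, 0, 0], force=20)

```text
time: 0.6
tool_pos: [264.0, -538.4, 230.6]
tcp_rot: [-63.0, 89.9, 109.7]
ft_force: [1.2, 0.6, -0.2]
finger_gap: 12.2
```

```bash
cat > q.py <<'E'
import sys
from h import *
from bench import r
need(r.sense(),eval(sys.argv[1]))
E
python3 q.py [426,51.3,231]
```

```text
t 0.6 pos [ 264.  -538.4  230.6] F [ 1.17  0.58 -0.18] Fcx 1.09 gap 12.2
offset cm now-frame [ 2.000e-02 -6.055e+01 -8.620e+00] goal-frame [-4.000e-02 -6.051e+01 -8.890e+00] dr [-0.26  0.03  0.06]
```

Request:
send_rows(offset=[[0, -3, -0.5], [0, -4.5, -0.7], [0, -4.5, -0.7], [0, -4.5, -0.7], [0, -4.5, -0.7]], dr=[[0, 0, 0], [0, 0, 0], [0, 0, 0], [0, 0, 0], [0, 0, 0]], grip=[0, 0, 0, 0, 0])

```text
time: 1.23
tool_pos: [322.5, -332.7, 230.8]
tcp_rot: [-56.7, 90.0, 116.3]
ft_force: [1.1, 0.6, -0.0]
finger_gap: 0.2
```

Request:
send_rows(offset=[[0, -4.5, -0.7], [0, -4.5, -0.7], [0, -4.5, -0.7], [0, -4.5, -0.7], [0, -4.5, -0.7]], dr=[[0, 0, 0], [0, 0, 0], [0, 0, 0], [0, 0, 0], [0, 0, 0]], grip=[0, 0, 0, 0, 0])

```text
time: 1.85
tool_pos: [384.5, -113.7, 231.0]
tcp_rot: [-27.7, 90.0, 145.3]
ft_force: [-0.1, -0.4, -0.0]
finger_gap: 0.0
```

Request:
send_rows(offset=[[0, -4.5, -0.7], [0, -4.5, -0.7], [0, -4.5, -0.7], [0, -3, -0.3], [0, 0, 0]], dr=[[0, 0, 0], [0, 0, 0], [0, 0, 0], [0, 0, 0], [0, 0, 0]], grip=[0, 0, 0, 0, 0])

```text
time: 2.48
tool_pos: [428.2, 47.3, 230.8]
tcp_rot: [-12.0, 89.9, 161.2]
ft_force: [0.0, -0.1, 0.9]
finger_gap: 0.4
```

```bash
python3 q.py [426,51.3,25]; python3 - <<'E'
from h import *
from bench import snapshot
for n in("scene","top"):
    s=snapshot(n); pickle.dump(s,open(f"{n}1.pkl","wb"))
    cv2.imwrite(f"pics/{n}1.png",cv2.resize(s["pixels"][:,:,::-1],(800,600),interpolation=cv2.INTER_CUBIC))
E
```

```text
t 2.48 pos [428.2  47.3 230.8] F [ 0.   -0.1   0.87] Fcx 0.02 gap 0.4
offset cm now-frame [20.58 -0.37  0.25] goal-frame [20.58 -0.37  0.27] dr [0.21 0.06 0.01]
```

View pics/scene1.png

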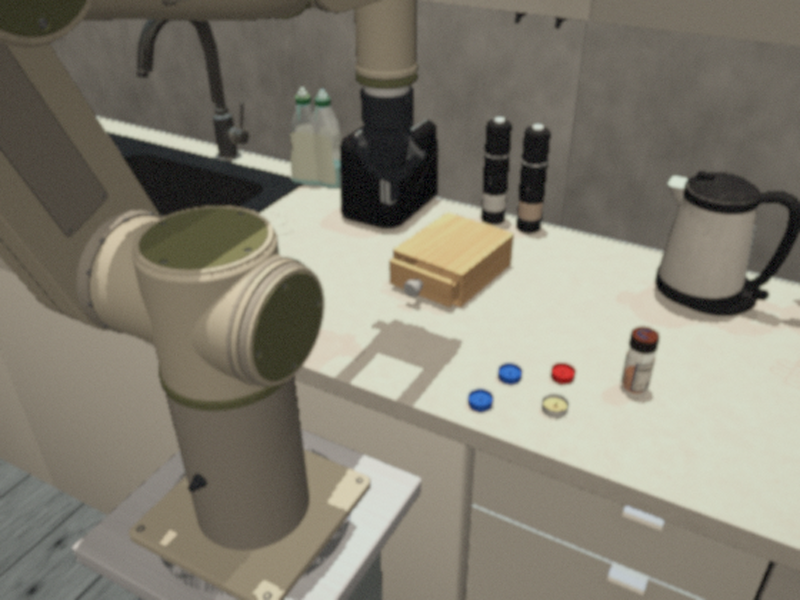

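View pics/top1.png

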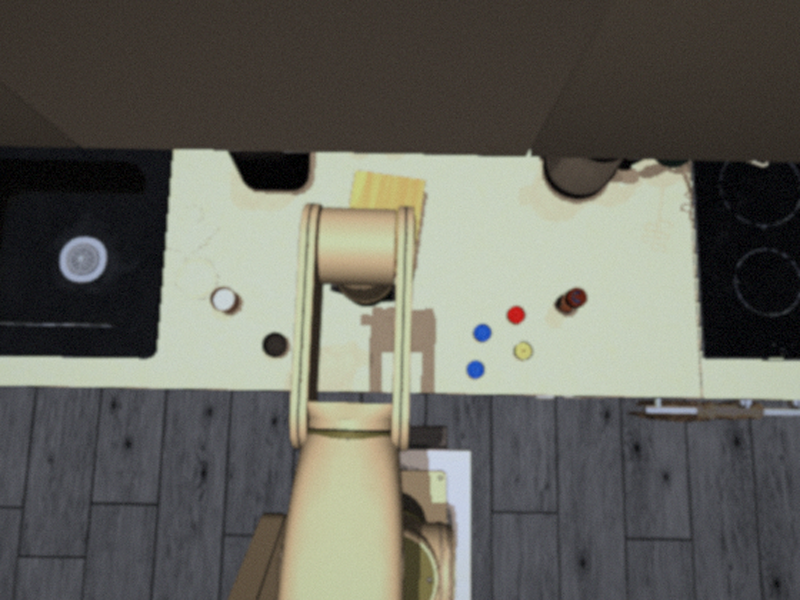

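Request:
send_rows(offset=[[4, -0.3, 0.3], [5, 0, 0], [5, 0, 0], [4, 0, 0], [2.4, 0, 0]], dr=[[0, 0, 0], [0, 0, 0], [0, 0, 0], [0, 0, 0], [0, 0, 0]], grip=[0, 0, 0, 0, 0])

```text
time: 3.2
tool_pos: [424.0, 47.6, 24.9]
tcp_rot: [12.3, 89.8, -174.8]
ft_force: [0.7, -0.1, 0.5]
finger_gap: 0.1
```

Request:
send_rows(offset=[[0, 0, 0], [0, 0, 0]], dr=[[0, 0, 0], [0, 0, 0]], grip=[0, 0])

```text
time: 3.45
tool_pos: [426.6, 48.3, 28.4]
tcp_rot: [-176.9, 89.9, -3.9]
ft_force: [1.1, -0.1, -0.2]
finger_gap: 0.2
```

```bash
python3 q.py [486,44,25]; python3 - <<'E'
from h import *
from bench import snapshot
s=snapshot("scene"); pickle.dump(s,open("scene2.pkl","wb"))
cv2.imwrite("pics/scene2.png",cv2.resize(s["pixels"][110:260,230:380,::-1],(600,600),interpolation=cv2.INTER_CUBIC))
E
```

```text
t 3.45 pos [426.6  48.3  28.4] F [ 1.11 -0.06 -0.15] Fcx 1.1 gap 0.2
offset cm now-frame [ 0.35 -0.3  -5.95] goal-frame [ 0.34 -0.3  -5.95] dr [-0.05 -0.07  0.  ]
```

View pics/scene2.png

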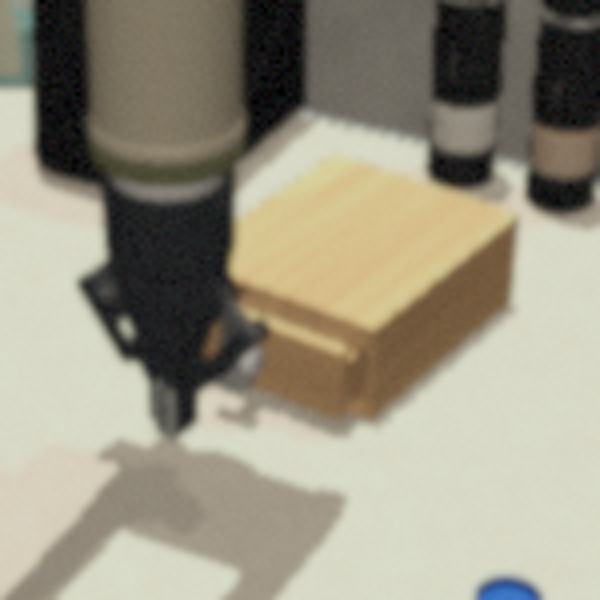

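```bash
python3 - <<'E'
from h import *
S=pickle.load(open("scene2.pkl","rb"))
print(proj(S,[426.6,48.3,28.4]), proj(S,[486,44,35]))
E
```

```text
(np.float64(273.15117563350714), np.float64(216.31863490303954)) (np.float64(286.6540442067573), np.float64(202.53106742557907))
```

Request:
send_rows(offset=[[0.2, -0.25, -1], [0, 0, -1], [0, 0, -1], [0, 0, -0.4], [0, 0, 0]], dr=[[0, 0, 0], [0, 0, 0], [0, 0, 0], [0, 0, 0], [0, 0, 0]], grip=[0, 0, 0, 0, 0])

```text
time: 4.12
tool_pos: [460.0, 47.2, 25.1]
tcp_rot: [6.0, 90.0, 179.0]
ft_force: [0.2, 0.2, 0.4]
finger_gap: -0.3
```

Request:
send_rows(offset=[[0, 0, -0.2], [0, 0, -0.2], [0, 0, -0.2]], dr=[[0, 0, 0], [0, 0, 0], [0, 0, 0]], grip=[0, 0, 0])

```text
time: 4.5
tool_pos: [465.9, 46.6, 25.3]
tcp_rot: [-160.7, 90.0, 12.3]
ft_force: [0.0, -0.0, -0.6]
finger_gap: 0.0
```

Request:
send_rows(offset=[[0, 0, -0.2], [0, 0, -0.2], [0, 0, -0.2]], dr=[[0, 0, 0], [0, 0, 0], [0, 0, 0]], grip=[0, 0, 0])

```text
time: 4.88
tool_pos: [471.9, 45.8, 25.3]
tcp_rot: [-167.3, 90.0, 5.7]
ft_force: [-0.6, 0.5, 0.0]
finger_gap: -0.0
```

Request:
send_rows(offset=[[0, 0, -0.15], [0, 0, -0.15], [0, 0, -0.15]], dr=[[0, 0, 0], [0, 0, 0], [0, 0, 0]], grip=[0, 0, 0])

```text
time: 5.25
tool_pos: [476.3, 45.3, 25.3]
tcp_rot: [136.8, 90.0, -50.2]
ft_force: [0.1, -0.1, 0.5]
finger_gap: 0.2
```

Request:
send_rows(offset=[[0, 0, -0.15], [0, 0, -0.15], [0, 0, -0.15]], dr=[[0, 0, 0], [0, 0, 0], [0, 0, 0]], grip=[0, 0, 0])

```text
time: 5.62
tool_pos: [480.2, 44.8, 25.1]
tcp_rot: [4.8, 89.9, 177.8]
ft_force: [-5.4, 0.4, 3.2]
finger_gap: 0.1
```

Request:
send_rows(offset=[[0, 0, -0.1], [0, 0, -0.1], [0, 0, -0.1], [0, 0, -0.1]], dr=[[0, 0, 0], [0, 0, 0], [0, 0, 0], [0, 0, 0]], grip=[0, 0, 0, 0])

```text
time: 6.12
tool_pos: [484.5, 44.3, 25.2]
tcp_rot: [7.8, 90.0, -179.2]
ft_force: [-5.4, 0.5, 2.1]
finger_gap: -0.1
```

Request:
send_rows(offset=[[0, 0, -0.1], [0, 0, -0.1], [0, 0, -0.1]], dr=[[0, 0, 0], [0, 0, 0], [0, 0, 0]], grip=[0, 0, 0])

```text
time: 6.5
tool_pos: [487.5, 43.9, 25.2]
tcp_rot: [6.4, 90.0, 179.4]
ft_force: [-5.4, -0.2, 0.7]
finger_gap: -0.1
```

Request:
send_rows(offset=[[0, 0, -0.06], [0, 0, -0.06], [0, 0, -0.06]], dr=[[0, 0, 0], [0, 0, 0], [0, 0, 0]], grip=[0, 0, 0])

```text
time: 6.88
tool_pos: [489.3, 43.7, 25.2]
tcp_rot: [14.6, 90.0, -172.4]
ft_force: [-4.7, -0.2, -0.5]
finger_gap: 0.1
```

Request:
send_rows(offset=[[0, 0, -0.05], [0, 0, -0.05]], dr=[[0, 0, 0], [0, 0, 0]], grip=[0, 0])

```text
time: 7.12
tool_pos: [490.3, 43.6, 25.2]
tcp_rot: [10.3, 90.0, -176.6]
ft_force: [-4.2, -0.7, -0.1]
finger_gap: -0.2
```

Request:
send_rows(offset=[[0, 0, -0.05], [0, 0, -0.05]], dr=[[0, 0, 0], [0, 0, 0]], grip=[0, 0])

```text
time: 7.38
tool_pos: [491.0, 43.4, 25.2]
tcp_rot: [6.6, 89.9, 179.6]
ft_force: [-7.5, -0.6, 1.4]
finger_gap: -0.2
```

Request:
send_rows(offset=[[0, 0, -0.03]], dr=[[0, 0, 0]], grip=[0])

```text
time: 7.5
tool_pos: [491.2, 43.4, 25.1]
tcp_rot: [5.0, 89.9, 178.0]
ft_force: [-8.2, -0.9, 2.3]
finger_gap: -0.0
```

Request:
send_rows(offset=[[0, 0, -0.03]], dr=[[0, 0, 0]], grip=[0])

```text
time: 7.62
tool_pos: [491.3, 43.4, 25.1]
tcp_rot: [5.6, 89.9, 178.6]
ft_force: [-7.7, -0.8, 2.5]
finger_gap: -0.5
```

Request:
send_rows(offset=[[0, 0, -0.04]], dr=[[0, 0, 0]], grip=[0])

```text
time: 7.75
tool_pos: [491.6, 43.4, 25.2]
tcp_rot: [5.6, 89.9, 178.6]
ft_force: [-9.3, 0.2, 4.1]
finger_gap: -0.2
```

Request:
send_rows(offset=[[0, 0, -0.04]], dr=[[0, 0, 0]], grip=[0])

```text
time: 7.88
tool_pos: [491.8, 43.4, 25.2]
tcp_rot: [4.4, 89.9, 177.4]
ft_force: [-11.1, 0.0, 4.4]
finger_gap: 0.1
```

Request:
send_rows(offset=[[0, 0, -0.03]], dr=[[0, 0, 0]], grip=[0])

```text
time: 8.0
tool_pos: [491.9, 43.3, 25.1]
tcp_rot: [4.8, 89.8, 177.8]
ft_force: [-11.2, -0.3, 5.9]
finger_gap: 0.3
```

Request:
send_rows(offset=[[0, 0, -0.04]], dr=[[0, 0, 0]], grip=[0])

```text
time: 8.12
tool_pos: [492.2, 43.3, 25.1]
tcp_rot: [4.5, 89.8, 177.6]
ft_force: [-12.5, -0.5, 7.5]
finger_gap: -0.3
```

Request:
send_rows(offset=[[0, 0, -0.04]], dr=[[0, 0, 0]], grip=[0])

```text
time: 8.25
tool_pos: [492.4, 43.3, 25.1]
tcp_rot: [4.5, 89.8, 177.5]
ft_force: [-14.0, 0.0, 7.8]
finger_gap: 0.3
```

Request:
send_rows(offset=[[0, 0, -0.02]], dr=[[0, 0, 0]], grip=[0])

```text
time: 8.38
tool_pos: [492.5, 43.3, 25.1]
tcp_rot: [4.7, 89.8, 177.7]
ft_force: [-14.4, 0.0, 8.5]
finger_gap: -0.0
```

Request:
send_rows(offset=[[0, 0, 0.4], [0, 0, 0.8], [0, 0, 1.0], [0, 0, 1.0], [0, 0, 1.0]], dr=[[0, 0, 0], [0, 0, 0], [0, 0, 0], [0, 0, 0], [0, 0, 0]], grip=[0, 0, 0, 0, 0])

```text
time: 9.0
tool_pos: [451.9, 48.4, 25.4]
tcp_rot: [-157.2, 90.0, 15.8]
ft_force: [-2.0, 0.6, -0.4]
finger_gap: -0.3
```

Request:
send_rows(offset=[[0, 0, 1.0], [0, 0, 1.0], [0, 0, 1.5], [0, 0, 1.0], [0, 0, 0]], dr=[[0, 0, 0], [0, 0, 0], [0, 0, 0], [0, 0, 0], [0, 0, 0]], grip=[0, 0, 0, 0, 0])

```text
time: 9.62
tool_pos: [407.7, 53.7, 25.6]
tcp_rot: [-178.8, 89.9, -5.8]
ft_force: [-0.3, 0.2, 0.6]
finger_gap: 0.1
```

```bash
python3 q.py [430,51,25]; python3 - <<'E'
from h import *
from bench import snapshot
s=snapshot("scene"); pickle.dump(s,open("scene3.pkl","wb"))
cv2.imwrite("pics/scene3.png",cv2.resize(s["pixels"][110:260,230:380,::-1],(600,600),interpolation=cv2.INTER_CUBIC))
E
```

```text
t 9.62 pos [407.7  53.7  25.6] F [-0.29  0.22  0.57] Fcx -0.31 gap 0.1
offset cm now-frame [ 0.06 -0.   -2.24] goal-frame [ 0.06 -0.   -2.24] dr [ 0.03 -0.06  0.  ]
```

View pics/scene3.png

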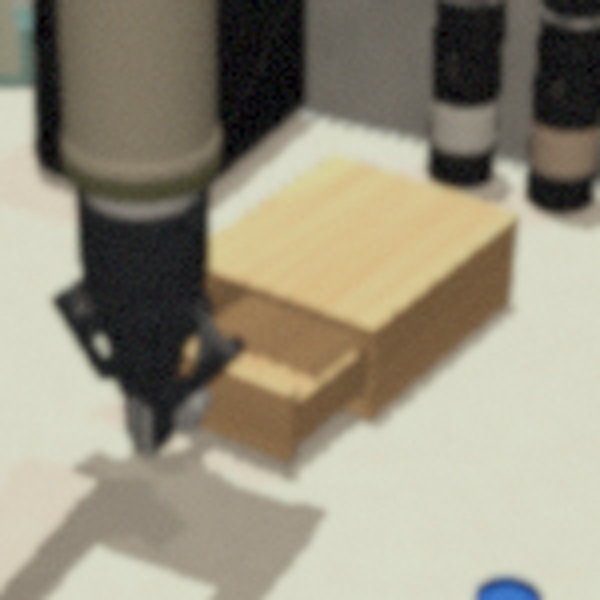

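The drawer is out in this view: its open interior shows at crop (290,330). Now I'll rise and move to the tea light.

Request:
send_rows(offset=[[-3, 0, 0], [-4, 0, 0], [-3, 0, 0]], dr=[[0, 0, 0], [0, 0, 0], [0, 0, 0]], grip=[50, 60, 65])

```text
time: 10.05
tool_pos: [408.9, 53.6, 127.4]
tcp_rot: [-174.9, 89.9, -1.9]
ft_force: [0.2, 0.2, 0.7]
finger_gap: 54.2
```

```bash
python3 q.py [358,-269,60]
```

```text
t 10.05 pos [408.9  53.6 127.4] F [0.21 0.18 0.68] Fcx 0.19 gap 54.2
offset cm now-frame [ 6.73 32.64  1.14] goal-frame [ 6.74 32.64  1.12] dr [ 0.01 -0.13  0.01]
```

Request:
send_rows(offset=[[0, 3, 0.1], [0, 4.2, 0.1], [0, 4.2, 0.2], [0, 4.2, 0.2], [0, 4.2, 0.2]], dr=[[0, 0, 0], [0, 0, 0], [0, 0, 0], [0, 0, 0], [0, 0, 0]], grip=[70, 70, 70, 70, 70])

```text
time: 10.68
tool_pos: [376.0, -143.7, 125.8]
tcp_rot: [157.3, 89.9, -29.7]
ft_force: [0.6, -0.1, -0.5]
finger_gap: 59.9
```

Request:
send_rows(offset=[[0, 4.2, 0.1], [0, 4.2, 0.1], [0, 3, 0.1], [1.5, 1.4, 0], [3, 0, 0]], dr=[[0, 0, 0], [0, 0, 0], [0, 0, 0], [0, 0, 0], [0, 0, 0]], grip=[70, 70, 70, 70, 70])

```text
time: 11.3
tool_pos: [358.5, -271.4, 81.5]
tcp_rot: [140.2, 89.7, -46.9]
ft_force: [0.2, 0.7, 0.5]
finger_gap: 59.8
```

Request:
send_rows(offset=[[2, 0, 0], [0, 0, 0], [0, 0, 0]], dr=[[0, 0, 0], [0, 0, 0], [0, 0, 0]], grip=[70, 70, 70])

```text
time: 11.68
tool_pos: [357.8, -269.2, 61.3]
tcp_rot: [142.5, 89.9, -44.5]
ft_force: [0.1, -0.6, 0.6]
finger_gap: 59.4
```

```bash
python3 q.py [358,-269,2]; python3 - <<'E'
from h import *
from bench import snapshot
s=snapshot("scene"); pickle.dump(s,open("scene4.pkl","wb"))
cv2.imwrite("pics/scene4.png",cv2.resize(s["pixels"][180:330,310:460,::-1],(600,600),interpolation=cv2.INTER_CUBIC))
E
```

```text
t 11.68 pos [ 357.8 -269.2   61.3] F [ 0.1 -0.6  0.6] Fcx 0.17 gap 59.4
offset cm now-frame [ 5.93 -0.02 -0.01] goal-frame [ 5.93 -0.02 -0.02] dr [ 0.02 -0.06 -0.04]
```

View pics/scene4.png

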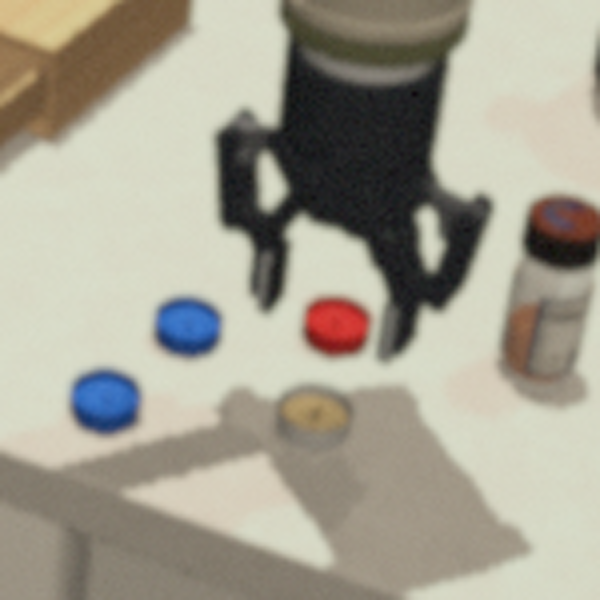

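```bash
python3 - <<'E'
from h import *
S=pickle.load(open("scene4.pkl","rb"))
for z in(61,65,69): print(z,proj(S,[357.8,-269.2,z]))
m=(310+82-.4,180+81.5-.4)
p=np.array(proj(S,[357.8,-269.2,66])); b=np.array(m)-p; print("bias",b)
t=np.array([310+315/4-.4,180+415/4-.4])
print("tea raw",onz(S,*t,7.5),"corrected",onz(S,*(t-b),7.5),"half-bias",onz(S,*(t-b/2),7.5))
E
```

```text
61 (np.float64(391.3232564207665), np.float64(262.81229154712975))
65 (np.float64(391.5395041200633), np.float64(261.29048276424174))
69 (np.float64(391.75668592127147), np.float64(259.762100387751))
bias [0.00628824 0.19099489]
tea raw [ 355.30006067 -269.72890105    7.5       ] corrected [ 355.85338108 -269.51674362    7.5       ] half-bias [ 355.57665924 -269.62284597    7.5       ]
```

Request:
send_rows(offset=[[2, 0, 0.1], [2, 0, 0], [1.3, 0, 0], [0.5, 0, 0], [0, 0, 0]], dr=[[0, 0, 0], [0, 0, 0], [0, 0, 0], [0, 0, 0], [0, 0, 0]], grip=[70, 70, 70, 70, 70])

```text
time: 12.35
tool_pos: [356.4, -268.6, 2.6]
tcp_rot: [149.8, 90.0, -37.2]
ft_force: [0.3, 0.4, 0.9]
finger_gap: 60.0
```

Request:
send_rows(offset=[[0, 0, 0], [0, 0, 0], [0, 0, 0], [0, 0, 0], [0, 0, 0]], dr=[[0, 0, 0], [0, 0, 0], [0, 0, 0], [0, 0, 0], [0, 0, 0]], grip=[60, 50, 40, 30, 30], force=20)

```text
time: 12.98
tool_pos: [356.6, -268.7, 2.9]
tcp_rot: [144.8, 90.0, -42.1]
ft_force: [-0.3, 1.1, 6.8]
finger_gap: 36.6
```

```bash
python3 q.py [358,-269,2]; python3 - <<'E'
from h import *
from bench import snapshot
s=snapshot("scene"); pickle.dump(s,open("scene5.pkl","wb"))
cv2.imwrite("pics/scene5.png",cv2.resize(s["pixels"][180:330,310:460,::-1],(600,600),interpolation=cv2.INTER_CUBIC))
E
```

```text
t 12.97 pos [ 356.6 -268.7    2.9] F [-0.35  1.14  6.85] Fcx -0.48 gap 36.6
offset cm now-frame [ 0.09  0.01 -0.15] goal-frame [ 0.09  0.01 -0.15] dr [ 0.02 -0.04 -0.03]
```

View pics/scene5.png

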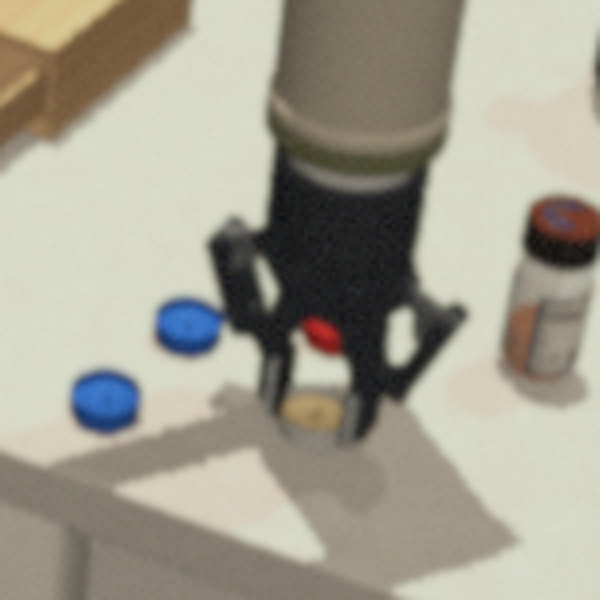

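Request:
send_rows(offset=[[-1, 0, 0], [-2, 0, 0], [-3, 0, 0], [-4, 0, 0], [-3, 0, 0]], dr=[[0, 0, 0], [0, 0, 0], [0, 0, 0], [0, 0, 0], [0, 0, 0]], grip=[30, 30, 30, 30, 30])

```text
time: 13.65
tool_pos: [356.5, -268.7, 134.6]
tcp_rot: [144.1, 89.9, -42.9]
ft_force: [0.9, -0.6, 0.1]
finger_gap: 36.3
```

```bash
python3 q.py [503.6,42.2,22]; python3 - <<'E'
from h import *
from bench import snapshot
s=snapshot("scene"); pickle.dump(s,open("scene6.pkl","wb"))
cv2.imwrite("pics/scene6.png",cv2.resize(s["pixels"][130:330,260:460,::-1],(600,600),interpolation=cv2.INTER_CUBIC))
# drawer in top view too
t=snapshot("top"); pickle.dump(t,open("top6.pkl","wb"))
cv2.imwrite("pics/top6.png",cv2.resize(t["pixels"][105:215,210:320,::-1],(600,600),interpolation=cv2.INTER_CUBIC))
E
```

```text
t 13.65 pos [ 356.5 -268.7  134.6] F [ 0.88 -0.6   0.12] Fcx 0.95 gap 36.3
offset cm now-frame [ 11.24 -32.66 -10.81] goal-frame [ 11.26 -32.65 -10.81] dr [ 0.02 -0.08 -0.06]
```

View pics/scene6.png

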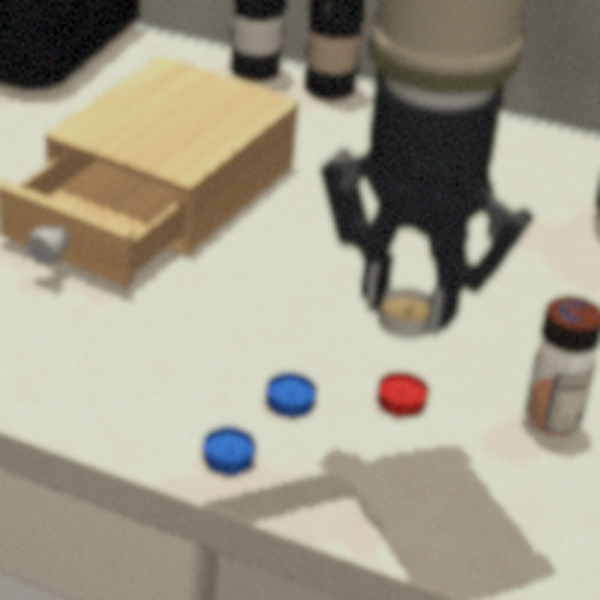

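View pics/top6.png

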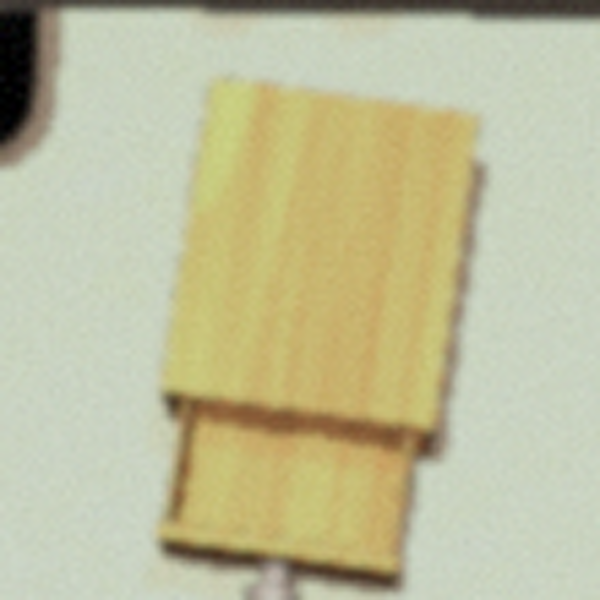

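```bash
python3 - <<'E'
from h import *
T=pickle.load(open("top6.pkl","rb"));k=600/110
f=lambda p,z:onz(T,(p[0]+.5)/k-.5+210,(p[1]+.5)/k-.5+105,z)
a=f((162,546),61);b=f((397,572),61);print("panel outer top",a,b,(a+b)/2, "load", (a+b)/2+44*CX, np.degrees(np.arctan2(-(a-b)[0],(a-b)[1])),np.linalg.norm(a-b))
c=f((165,393),70);d=f((438,430),70);print("case front",(c+d)/2,"load",(c+d)/2-34*CX)
print(proj(T,[503.6,42.2,18]))
E
```

```text
panel outer top [465.46859163 109.89072231  61.        ] [453.85857762 -16.0715978   61.        ] [459.66358462  46.90956226  61.        ] load [503.33561529  41.54731115  61.        ] -5.26610352717451 126.49623912092787
case front [538.6005923   36.81669676  70.        ] load [504.85402315  40.96025443  70.        ]
(np.float64(263.20367826438996), np.float64(195.15084585795742))
```

Request:
send_rows(offset=[[0, -2.5, -0.8], [0, -4, -1.3], [0, -4, -1.3], [0, -4, -1.3], [0, -4, -1.3]], dr=[[0, 0, 0], [0, 0, 0], [0, 0, 0], [0, 0, 0], [0, 0, 0]], grip=[30, 30, 30, 30, 30])

```text
time: 14.38
tool_pos: [438.2, -90.7, 131.8]
tcp_rot: [-6.6, 90.0, 166.4]
ft_force: [-0.2, -0.4, 0.4]
finger_gap: 36.2
```

Request:
send_rows(offset=[[0, -4, -1.3], [0, -4, -1.3], [0, -4, -1.3], [0, -2.1, -0.9], [0, 0, 0]], dr=[[0, 0, 0], [0, 0, 0], [0, 0, 0], [0, 0, 0], [0, 0, 0]], grip=[30, 30, 30, 30, 30])

```text
time: 15.0
tool_pos: [502.9, 43.3, 131.6]
tcp_rot: [-1.7, 89.9, 171.4]
ft_force: [0.1, -0.6, -0.3]
finger_gap: 35.8
```

```bash
python3 q.py [503.6,42.2,22]
```

```text
t 15.0 pos [502.9  43.3 131.6] F [ 0.08 -0.58 -0.32] Fcx 0.15 gap 35.8
offset cm now-frame [10.96  0.1  -0.1 ] goal-frame [10.96  0.1  -0.09] dr [0.15 0.07 0.  ]
```

Request:
send_rows(offset=[[3, 0.1, -0.1], [3, 0, 0], [2.2, 0, 0], [0.8, 0, 0], [0, 0, 0]], dr=[[0, 0, 0], [0, 0, 0], [0, 0, 0], [0, 0, 0], [0, 0, 0]], grip=[30, 30, 30, 30, 30])

```text
time: 15.62
tool_pos: [503.3, 40.4, 42.0]
tcp_rot: [11.3, 89.9, -175.7]
ft_force: [0.1, 0.1, -0.5]
finger_gap: 36.3
```

```bash
python3 q.py [503.6,42.2,22];  python3 - <<'E'
from h import *
from bench import snapshot
s=snapshot("scene")
cv2.imwrite("pics/scene7.png",cv2.resize(s["pixels"][110:260,230:380,::-1],(600,600),interpolation=cv2.INTER_CUBIC))
E
```

```text
t 15.62 pos [503.3  40.4  42. ] F [ 0.11  0.05 -0.5 ] Fcx 0.1 gap 36.3
offset cm now-frame [ 2.   -0.18 -0.01] goal-frame [ 2.   -0.18 -0.  ] dr [-0.02  0.06 -0.01]
```

View pics/scene7.png

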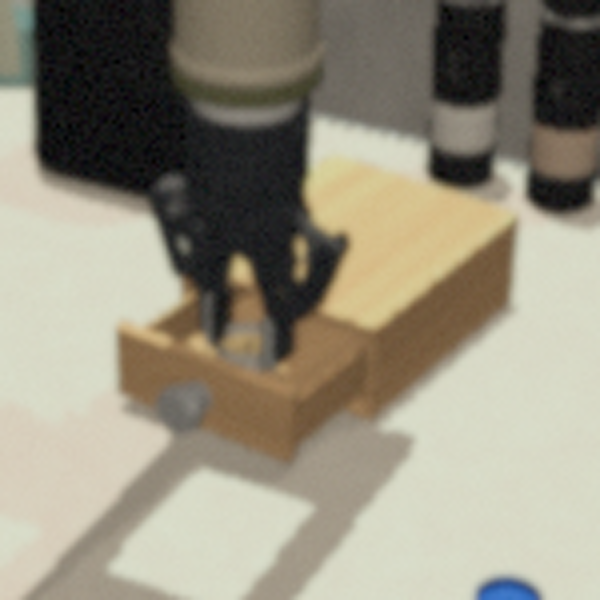

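The tea light is held level over the open drawer, at crop (243,345), and it clears both walls and panel. I'll lower it slowly.

Request:
send_rows(offset=[[0.6, -0.1, 0], [0.6, 0, 0], [0.4, 0, 0], [0.2, 0, 0]], dr=[[0, 0, 0], [0, 0, 0], [0, 0, 0], [0, 0, 0]], grip=[30, 30, 30, 30])

```text
time: 16.18
tool_pos: [503.8, 42.0, 23.9]
tcp_rot: [6.5, 90.0, 179.5]
ft_force: [0.5, -0.5, 0.3]
finger_gap: 36.3
```

Request:
send_rows(offset=[[0.1, 0, 0], [0, 0, 0]], dr=[[0, 0, 0], [0, 0, 0]], grip=[30, 30])

```text
time: 16.42
tool_pos: [504.0, 41.9, 23.3]
tcp_rot: [-38.5, 90.0, 134.5]
ft_force: [-0.3, -0.3, 0.3]
finger_gap: 36.1
```

Request:
send_rows(offset=[[0.1, 0, 0], [0.05, 0, 0], [0, 0, 0]], dr=[[0, 0, 0], [0, 0, 0], [0, 0, 0]], grip=[30, 30, 30])

```text
time: 16.8
tool_pos: [504.0, 41.9, 21.8]
tcp_rot: [-6.2, 90.0, 166.8]
ft_force: [0.9, -1.3, 0.4]
finger_gap: 36.3
```

Request:
send_rows(offset=[[0.04, 0, 0], [0, 0, 0], [0, 0, 0], [0, 0, 0], [0, 0, 0]], dr=[[0, 0, 0], [0, 0, 0], [0, 0, 0], [0, 0, 0], [0, 0, 0]], grip=[40, 44, 48, 54, 58])

```text
time: 17.42
tool_pos: [504.0, 41.9, 21.4]
tcp_rot: [119.6, 90.0, -67.4]
ft_force: [0.1, -0.7, -0.4]
finger_gap: 49.6
```

Request:
send_rows(offset=[[0, 0, 0], [0, 0, 0], [0, 0, 0], [-0.5, 0, 0], [-2, 0, 0]], dr=[[0, 0, 0], [0, 0, 0], [0, 0, 0], [0, 0, 0], [0, 0, 0]], grip=[58, 58, 58, 58, 58])

```text
time: 18.05
tool_pos: [502.8, 41.9, 45.7]
tcp_rot: [6.1, 89.8, 179.1]
ft_force: [0.2, -0.0, 1.1]
finger_gap: 49.5
```

Request:
send_rows(offset=[[-3, 0, 0], [-4, 0, 0], [-2, 0, 0]], dr=[[0, 0, 0], [0, 0, 0], [0, 0, 0]], grip=[58, 58, 58])

```text
time: 18.42
tool_pos: [505.3, 41.9, 139.4]
tcp_rot: [-173.8, 89.8, -0.8]
ft_force: [1.0, -0.4, -0.1]
finger_gap: 49.6
```

```bash
python3 q.py [405,54,120];  python3 - <<'E'
from h import *
from bench import snapshot
s=snapshot("scene")
cv2.imwrite("pics/scene8.png",cv2.resize(s["pixels"][110:260,230:380,::-1],(600,600),interpolation=cv2.INTER_CUBIC))
E
```

```text
t 18.43 pos [505.3  41.9 139.4] F [ 0.98 -0.41 -0.11] Fcx 1.03 gap 49.6
offset cm now-frame [ 1.91  0.02 10.11] goal-frame [ 1.94  0.02 10.1 ] dr [ 0.02 -0.21  0.02]
```

View pics/scene8.png

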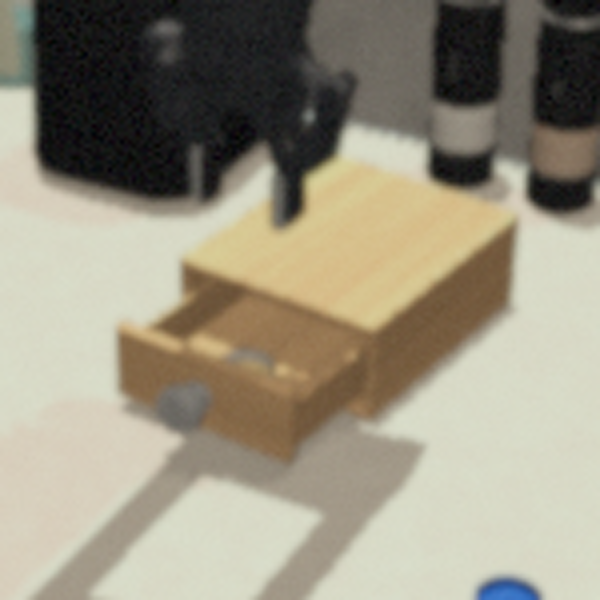

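The tea light's rim shows inside the drawer at crop (250,357), lying flat. I'll move back in front of the knob with the fingers shut.

Request:
send_rows(offset=[[0, 0, 2], [0, 0, 3.5], [0, 0, 3.5], [0, 0, 1.6], [2, 0, 0]], dr=[[0, 0, 0], [0, 0, 0], [0, 0, 0], [0, 0, 0], [0, 0, 0]], grip=[30, 0, 0, 0, 0])

```text
time: 19.1
tool_pos: [399.1, 55.0, 117.2]
tcp_rot: [-171.1, 89.8, 1.9]
ft_force: [1.1, -0.7, 0.4]
finger_gap: 0.2
```

Request:
send_rows(offset=[[3, 0, 0], [3, 0, 0], [2.4, 0, 0], [0.9, 0, 0], [0, 0, 0]], dr=[[0, 0, 0], [0, 0, 0], [0, 0, 0], [0, 0, 0], [0, 0, 0]], grip=[0, 0, 0, 0, 0])

```text
time: 19.73
tool_pos: [398.3, 54.8, 23.1]
tcp_rot: [6.5, 89.9, 179.5]
ft_force: [0.5, -0.5, 0.6]
finger_gap: 0.2
```

```bash
python3 q.py [421,51.8,25]
```

```text
t 19.73 pos [398.3  54.8  23.1] F [ 0.52 -0.53  0.64] Fcx 0.58 gap 0.2
offset cm now-frame [-0.2   0.02 -2.29] goal-frame [-0.19  0.02 -2.29] dr [ 0.01  0.07 -0.01]
```

Request:
send_rows(offset=[[-0.2, 0, -0.8], [0, 0, -0.7], [0, 0, -0.3], [0, 0, -0.25], [0, 0, -0.25]], dr=[[0, 0, 0], [0, 0, 0], [0, 0, 0], [0, 0, 0], [0, 0, 0]], grip=[0, 0, 0, 0, 0])

```text
time: 20.35
tool_pos: [421.7, 52.0, 25.3]
tcp_rot: [8.8, 90.0, -178.1]
ft_force: [0.8, -0.6, -0.9]
finger_gap: 0.3
```

Request:
send_rows(offset=[[0, 0, -0.25], [0, 0, -0.25], [0, 0, -0.3], [0, 0, -0.3], [0, 0, -0.3]], dr=[[0, 0, 0], [0, 0, 0], [0, 0, 0], [0, 0, 0], [0, 0, 0]], grip=[0, 0, 0, 0, 0])

```text
time: 20.98
tool_pos: [435.4, 50.2, 25.2]
tcp_rot: [10.8, 90.0, -176.2]
ft_force: [-4.0, 0.2, 1.5]
finger_gap: 0.1
```

Request:
send_rows(offset=[[0, 0, -0.35], [0, 0, -0.4], [0, 0, -0.4], [0, 0, -0.4], [0, 0, -0.4]], dr=[[0, 0, 0], [0, 0, 0], [0, 0, 0], [0, 0, 0], [0, 0, 0]], grip=[0, 0, 0, 0, 0])

```text
time: 21.6
tool_pos: [454.9, 47.8, 25.2]
tcp_rot: [19.0, 90.0, -167.9]
ft_force: [-4.6, -1.0, -0.2]
finger_gap: 0.2
```

Request:
send_rows(offset=[[0, 0, -0.4], [0, 0, -0.4], [0, 0, -0.4], [0, 0, -0.3], [0, 0, -0.3]], dr=[[0, 0, 0], [0, 0, 0], [0, 0, 0], [0, 0, 0], [0, 0, 0]], grip=[0, 0, 0, 0, 0])

```text
time: 22.22
tool_pos: [472.8, 45.6, 25.2]
tcp_rot: [30.0, 90.0, -157.0]
ft_force: [-5.0, -1.8, -1.2]
finger_gap: -0.3
```

Now to 488, then slow increments.

Request:
send_rows(offset=[[0, 0, -0.3], [0, 0, -0.3], [0, 0, -0.2], [0, 0, -0.2], [0, 0, -0.2]], dr=[[0, 0, 0], [0, 0, 0], [0, 0, 0], [0, 0, 0], [0, 0, 0]], grip=[0, 0, 0, 0, 0])

```text
time: 22.85
tool_pos: [484.6, 44.1, 25.2]
tcp_rot: [30.2, 90.0, -156.8]
ft_force: [-5.1, -2.8, -0.3]
finger_gap: 0.2
```

Request:
send_rows(offset=[[0, 0, -0.1], [0, 0, -0.1], [0, 0, -0.06], [0, 0, -0.06]], dr=[[0, 0, 0], [0, 0, 0], [0, 0, 0], [0, 0, 0]], grip=[0, 0, 0, 0])

```text
time: 23.35
tool_pos: [487.7, 43.7, 25.2]
tcp_rot: [35.0, 90.0, -151.9]
ft_force: [-4.4, -2.8, -0.4]
finger_gap: 0.1
```

Request:
send_rows(offset=[[0, 0, -0.06], [0, 0, -0.06]], dr=[[0, 0, 0], [0, 0, 0]], grip=[0, 0])

```text
time: 23.6
tool_pos: [488.9, 43.5, 25.3]
tcp_rot: [36.3, 90.0, -150.6]
ft_force: [-5.1, -2.8, 0.2]
finger_gap: 0.0
```

Request:
send_rows(offset=[[0, 0, -0.06], [0, 0, -0.06]], dr=[[0, 0, 0], [0, 0, 0]], grip=[0, 0])

```text
time: 23.85
tool_pos: [490.1, 43.4, 25.2]
tcp_rot: [35.3, 90.0, -151.7]
ft_force: [-5.1, -2.5, -1.1]
finger_gap: 0.1
```

Request:
send_rows(offset=[[0, 0, -0.06], [0, 0, -0.06], [0, 0, -0.06]], dr=[[0, 0, 0], [0, 0, 0], [0, 0, 0]], grip=[0, 0, 0])

```text
time: 24.22
tool_pos: [491.9, 43.2, 25.2]
tcp_rot: [37.1, 90.0, -149.9]
ft_force: [-5.2, -2.6, -0.4]
finger_gap: -0.4
```

Request:
send_rows(offset=[[0, 0, -0.06], [0, 0, -0.06], [0, 0, -0.06]], dr=[[0, 0, 0], [0, 0, 0], [0, 0, 0]], grip=[0, 0, 0])

```text
time: 24.6
tool_pos: [493.7, 43.0, 25.2]
tcp_rot: [35.9, 90.0, -151.1]
ft_force: [-5.3, -1.9, -0.5]
finger_gap: -0.1
```

Request:
send_rows(offset=[[0, 0, -0.06], [0, 0, -0.06], [0, 0, -0.06]], dr=[[0, 0, 0], [0, 0, 0], [0, 0, 0]], grip=[0, 0, 0])

```text
time: 24.98
tool_pos: [495.5, 42.7, 25.2]
tcp_rot: [35.6, 90.0, -151.4]
ft_force: [-5.1, -1.3, 0.1]
finger_gap: 0.4
```

Request:
send_rows(offset=[[0, 0, -0.06], [0, 0, -0.06], [0, 0, -0.06]], dr=[[0, 0, 0], [0, 0, 0], [0, 0, 0]], grip=[0, 0, 0])

```text
time: 25.35
tool_pos: [497.1, 42.5, 25.2]
tcp_rot: [22.6, 89.9, -164.4]
ft_force: [-6.2, -2.7, 0.4]
finger_gap: -0.2
```

Request:
send_rows(offset=[[0, 0, -0.05]], dr=[[0, 0, 0]], grip=[0])

```text
time: 25.48
tool_pos: [497.4, 42.5, 25.2]
tcp_rot: [15.2, 89.9, -171.7]
ft_force: [-7.8, -1.7, 2.2]
finger_gap: 0.1
```

Request:
send_rows(offset=[[0, 0, -0.05]], dr=[[0, 0, 0]], grip=[0])

```text
time: 25.6
tool_pos: [497.7, 42.5, 25.2]
tcp_rot: [12.5, 89.9, -174.4]
ft_force: [-9.2, -1.7, 2.7]
finger_gap: -0.0
```

Request:
send_rows(offset=[[0, 0, -0.05]], dr=[[0, 0, 0]], grip=[0])

```text
time: 25.72
tool_pos: [497.9, 42.4, 25.2]
tcp_rot: [10.6, 89.9, -176.4]
ft_force: [-11.8, -1.4, 6.4]
finger_gap: 0.2
```

Request:
send_rows(offset=[[0, 0, -0.04]], dr=[[0, 0, 0]], grip=[0])

```text
time: 25.85
tool_pos: [498.2, 42.4, 25.2]
tcp_rot: [10.2, 89.8, -176.8]
ft_force: [-11.5, -1.6, 7.5]
finger_gap: -0.2
```

Request:
send_rows(offset=[[0, 0, -0.04]], dr=[[0, 0, 0]], grip=[0])

```text
time: 25.98
tool_pos: [498.4, 42.3, 25.2]
tcp_rot: [9.8, 89.8, -177.2]
ft_force: [-12.1, -2.4, 6.7]
finger_gap: 0.0
```

Request:
send_rows(offset=[[0, 0, -0.03]], dr=[[0, 0, 0]], grip=[0])

```text
time: 26.1
tool_pos: [498.5, 42.3, 25.2]
tcp_rot: [8.7, 89.8, -178.3]
ft_force: [-12.9, -1.6, 7.5]
finger_gap: 0.1
```

Request:
send_rows(offset=[[0, 0, -0.04]], dr=[[0, 0, 0]], grip=[0])

```text
time: 26.22
tool_pos: [498.7, 42.3, 25.2]
tcp_rot: [8.7, 89.8, -178.3]
ft_force: [-16.0, -1.6, 9.1]
finger_gap: -0.2
```

Request:
send_rows(offset=[[0, 0, -0.02]], dr=[[0, 0, 0]], grip=[0])

```text
time: 26.35
tool_pos: [498.8, 42.3, 25.2]
tcp_rot: [8.2, 89.8, -178.8]
ft_force: [-16.3, -1.2, 9.4]
finger_gap: 0.1
```

Request:
send_rows(offset=[[0, 0, 0]], dr=[[0, 0, 0]], grip=[0])

```text
time: 26.48
tool_pos: [498.8, 42.3, 25.2]
tcp_rot: [7.9, 89.8, -179.1]
ft_force: [-15.4, -1.7, 9.2]
finger_gap: 0.1
```

Request:
send_rows(offset=[[0, 0, 0.2], [0, 0, 0.4], [0, 0, 0.5], [0, 0, 0.5], [0, 0, 0.5]], dr=[[0, 0, 0], [0, 0, 0], [0, 0, 0], [0, 0, 0], [0, 0, 0]], grip=[0, 0, 0, 0, 0])

```text
time: 27.1
tool_pos: [479.7, 45.1, 25.5]
tcp_rot: [-154.5, 90.0, 18.5]
ft_force: [-1.7, -0.5, -1.2]
finger_gap: -0.3
```

Request:
send_rows(offset=[[0, 0, 0.6], [0, 0, 1], [0, 0, 1.5], [0, 0, 1], [0, 0, 0]], dr=[[0, 0, 0], [0, 0, 0], [0, 0, 0], [0, 0, 0], [0, 0, 0]], grip=[0, 0, 0, 0, 0])

```text
time: 27.72
tool_pos: [438.6, 50.0, 25.5]
tcp_rot: [-165.0, 90.0, 8.1]
ft_force: [0.6, -0.4, 0.2]
finger_gap: -0.2
```

Request:
send_rows(offset=[[0, 0, 1], [-2, 0, 0], [-3, 0, 0], [-3, 0, 0], [-2, 0, 0]], dr=[[0, 0, 0], [0, 0, 0], [0, 0, 0], [0, 0, 0], [0, 0, 0]], grip=[0, 0, 0, 0, 0])

```text
time: 28.35
tool_pos: [429.6, 51.1, 127.1]
tcp_rot: [-171.9, 89.9, 1.1]
ft_force: [0.2, 0.3, -0.4]
finger_gap: 0.1
```

```bash
python3 q.py [421,51.8,25]; python3 - <<'E'
from h import *
from bench import snapshot
s=snapshot("scene"); pickle.dump(s,open("scene9.pkl","wb"))
o=pickle.load(open("scene0.pkl","rb"))
f=lambda s:cv2.resize(s["pixels"][110:260,230:380,::-1],(400,400),interpolation=cv2.INTER_CUBIC)
cv2.imwrite("pics/scene9.png",np.hstack([f(o),f(s)]))
E
```

```text
t 28.35 pos [429.6  51.1 127.1] F [ 0.23  0.29 -0.44] Fcx 0.2 gap 0.1
offset cm now-frame [10.2   0.04  0.88] goal-frame [10.21  0.04  0.86] dr [ 0.01 -0.1   0.01]
```

View pics/scene9.png

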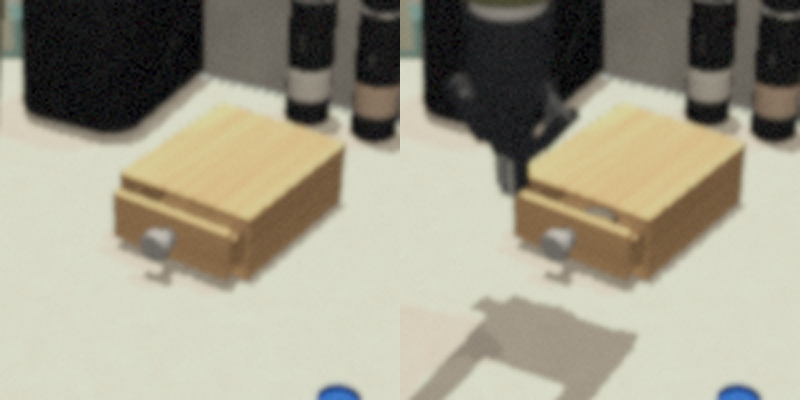

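Request:
send_rows(offset=[[-3, 0, 1], [-3, 0, 1], [0, 0, 0], [0, 0, 0]], dr=[[0, 0, 0], [0, 0, 0], [0, 0, 0], [0, 0, 0]], grip=[0, 0, 0, 0])

```text
time: 28.9
tool_pos: [409.0, 53.5, 184.5]
tcp_rot: [4.7, 90.0, 177.7]
ft_force: [0.7, 0.8, -0.3]
finger_gap: 0.1
```

```bash
python3 - <<'E'
from h import *
from bench import snapshot
s=snapshot("scene");t=snapshot("top")
cv2.imwrite("pics/sceneA.png",cv2.resize(s["pixels"][150:220,270:350,::-1],(800,600)[:1]+(700,) if 0 else (685,600),interpolation=cv2.INTER_CUBIC))
cv2.imwrite("pics/topA.png",cv2.resize(t["pixels"][:,:,::-1],(800,600),interpolation=cv2.INTER_CUBIC))
S0=pickle.load(open("scene0.pkl","rb"))
a=cv2.cvtColor(S0["pixels"],6+1)[190:212,270:300].astype(np.float32);b=cv2.cvtColor(s["pixels"],7)[190:212,270:300].astype(np.float32)
print("knob shift px",cv2.phaseCorrelate(a,b))
E
```

```text
knob shift px ((0.07601125282500121, 0.05050275139791971), 0.9988593618075053)
```

View pics/sceneA.png

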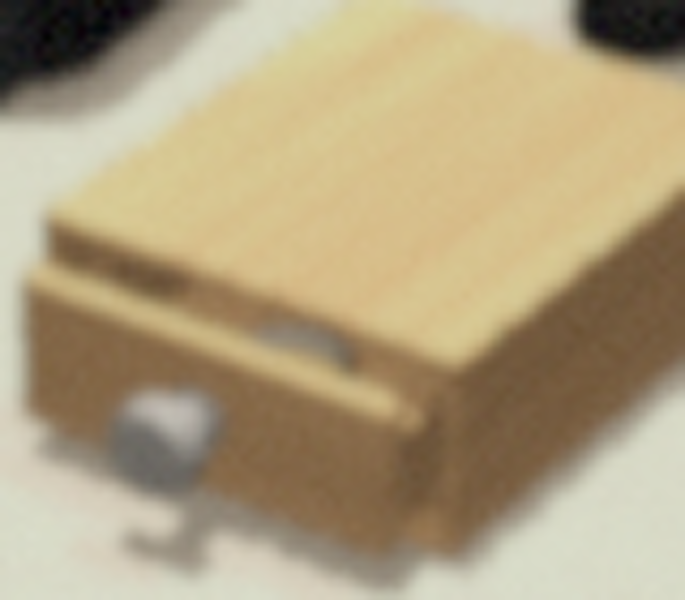

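View pics/topA.png

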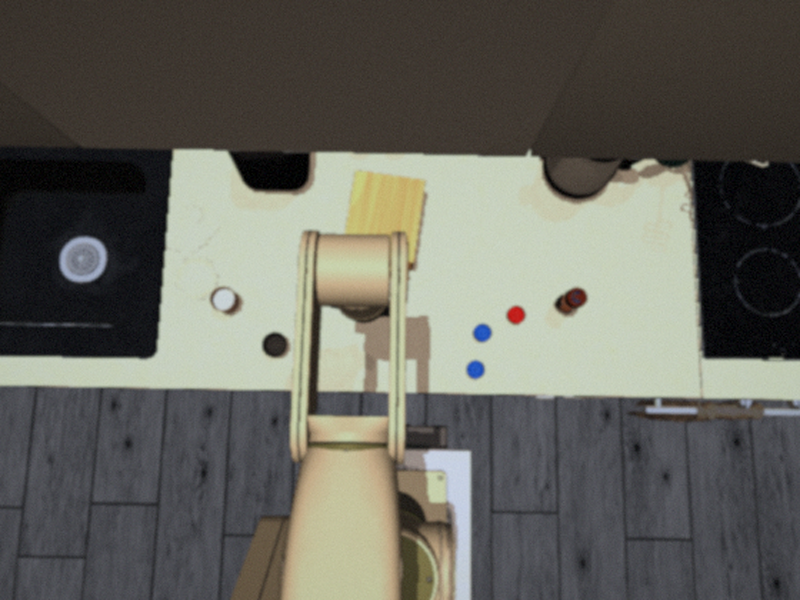

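The knob is back at its starting pixels, within 0.1 px. The flat rim of the tea light shows behind the panel at (305,340) in the zoom. The cup, bowl, jar and coloured decoys are where they started, and the arm is clear of everything. I'm handing in.

```bash
python3 -c "
from bench import workorder
print(workorder.hand_in())"
```

```text
the job is handed in; nothing more can be done
None
```

The tea light is in the drawer and the drawer is latched shut. I handed the job in at about 29 s of the 72 s allowed; the hand-in itself gives no verdict.

- **Release:** I pressed the knob to its firm stop, about 12 mm past locked, with a peak of about 17 N. The drawer then sprang fully out.
- **Placing:** I gripped the tea light at 20 N, lowered it to within about 1 mm of the drawer floor and let go. It appeared flat in the camera view.
- **Locking:** I pushed the drawer to its locking stop, about 19 mm past locked. The peak was about 19 N, above the suggested 10–15 N but under the 25 N limit.

**Last checks:**
- The knob was within 0.1 px of where it started in the scene view, with nothing touching it.
- The rim of the tea light was visible lying flat behind the front panel.
- The cup, bowl, jar and coloured look-alikes looked unmoved.

**Disagreement:** the two cameras differed by 3–5 mm in x on the small lights and by about 12 mm on the box top. I mostly relied on the top view and confirmed the knob by touch. The final locked state was judged from the scene view only, because the arm hid the knob in the top view.

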